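# Lock a quarter-turn anchor into the bench rail

### The job

Take the loose orange-winged anchor out of its white parking block, lower its T-head into the slot of the aluminium rail within the yellow band, push it gently down against the spring strip until the head is below the slot's lips, turn it a quarter turn clockwise (seen from above) and let go, so that the strip holds the head crosswise under the lips, upright. The rail's height is not known in advance, so go by feel: never force the anchor, and leave everything else on the bench where it is.

Things in the scene. Friction and masses are not known exactly. Their poses are not given: they have to be found in the camera images.
- anchor: Loose 64 mm tall anchor, 0.08 to 0.17 kg, upright in the parking block. Origin: centre of the underside of its steel T-head, z up along the shank. Head 28 mm long (y), 14 mm wide (x), 8 mm thick; its lowest 2 mm narrow to 10 x 24 mm as lead-in. Two opposite corners are cut: in the rail it turns only clockwise from above, to a stop about 14 degrees past crosswise. A half turn about z makes no odds.
- grip (a point): Centre of the anchor's orange wing grip, 47 mm above the anchor's origin, same axes. Wing: 14 mm thick (x, flat sides to pinch), 34 mm long (y, in line with the head), reaching 17 mm above and below this point. Below it a 28 mm round flange, 4 mm thick, then a shank 13 mm in diameter.
- rail_base: Fixed grey base plate 90 x 220 x 10 mm (x, y, z) under the aluminium T-slot rail (45 mm wide, 206 mm long, along y); origin at the centre of its underside, on the bench. The rail stands on jacking feet, raised 0 to 22 mm, NOT measured: the top of the rail (its lips) is 40 to 62 mm above this origin. More than 25 N between anchor and rail does damage.
- slot (a point): Middle of the rail's slot, 40 mm above the base's underside (lips' top is 0 to 22 mm higher). Slot along y, 17 mm wide; lips 10 mm thick; channel below 30.6 mm wide. Blue spring strip inside rests 14 mm below the lips' top, so the head must press it down 4 mm to clear the lips. It yields from 1.5 N, takes 6 N at 4 mm and 10 N at its hard end, 7 mm; 8 to 9 N is right for turning.
- mark (a point): Centre of the yellow band (24 mm long, on both lips and sides of the rail), on the slot's centre line, 45 mm to +y of point slot. x across the slot, y along it, z up. It is 40 mm above the base's underside and does not rise with the rail: the lips' top is 0 to 22 mm higher. Once locked and let go, the head's underside is 18 mm below the lips' top.
- fitted (a point): Where a second, identical anchor is already locked in the rail (fixed, wing crosswise to the slot), 55 mm to -y of point slot; its wing's top is 46 to 68 mm above this point.
- park_block: Fixed white parking block 56 x 64 x 22 mm; origin at the centre of its underside. Its pocket, open to the top, is 18 x 32 mm and 12 mm deep; the anchor stands in it (anchor's underside 10 mm above the bench), long side along y of the block.
- media_bottle: Bystander: clear bottle with blue screw cap, 92 x 91 x 209 mm, loose; origin under its centre.
- vial_1: Bystander: glass vial with black cap, 25 x 25 x 50 mm, loose; origin under its centre.
- vial_3: Bystander: glass vial with green cap, 25 x 25 x 50 mm, loose; origin under its centre.
- petri_dish: Bystander: covered glass dish, 67 x 67 x 16 mm, loose; origin under its centre.
- tape_roll: Bystander: roll of tape lying flat, 52 x 52 x 19 mm, loose; origin under its centre.
There are look-alikes about, which are no part of the job. What is shaped like the anchor but pink is not meant. Leave any turquoise look-alike of the park_block alone.

How it is judged:
By the outcome, as a careful person would: the job done as asked, in the order asked, and still so for the second after the job is handed in, with the robot touching nothing.
It also fails if it takes over 61 s, if anything falls off the work surface, if the arm or the gripper's body presses on something with over 40 N, if the wrist force passes 120 N, or if a joint passes its speed limit or range.

### The arm

A 6-joint arm with a two-finger parallel gripper is mounted at the origin on a cart in front of the work surface, level with it; the furniture and walls round the work are solid. World frame = base frame: x ahead of the robot, y to its left, z up, the work surface at z = 0. Lengths are in m, angles in degrees, forces in N, time in s.
With the tool pointing down it reaches from about 0.4 to 0.825 m from the base axis. Payload 7 kg.
Tool frame: the origin (TCP) lies midway between the tips of the shut fingers; the grasp point (between the pads) lies 19 mm behind it; y points along the fingers, z is the direction in which the jaws open and shut, and the axes are right-handed (so a half turn about y gives the same grasp; the last joint's range is limited). The gripper opens to 88 mm and grips with 3 to 60 N. Pads are 19 mm wide; open, the fingers measure 130 mm over their backs; the gripper's body (78 mm by 193 mm) begins 47 mm behind the grasp point.
Start: joints at [81.194, 20.546, 0.682, 0, -70.136, -16.507], TCP at [0.289, 0.61, 0.191] pointing down, gripper open.
Joint ranges: [-176.03, 176.03], [-82.01, 121.73], [-58.28, 71.71], [-173.87, 95.51], [-174.79, -0.11], [-173.66, 173.66]. Speed limits (degrees/s): [136.94, 136.94, 172.46, 180, 180, 180].

### API

Orientations are given as [roll, pitch, yaw] about the fixed x, y, z axes, in that order (R = Rz(yaw) Ry(pitch) Rx(roll)).
In Python, from plant import ctrl gives the robot as it stands.
- The arm moves only by the tool step_arm, never from a script. Its argument "rows" is a list that holds one entry, the list of rows, each a list of 7 numbers: the gripper command: -1 is shut, 1 is fully open, values between are in proportion, then the shift along the world's x, y, z in cm, then the turn, a rotation vector about the world's x, y, z in degrees. In form: [[[fingers, tx, ty, tz, rx, ry, rz], ...]]. A call has 1 to 12 rows; each row shifts and turns the commanded pose from where the row before left it; what a row does not reach is not made up. A row lasts 1/8 s, in which the tool goes at most 62.5 mm and 10.7 degrees, less where a joint would pass 70% of its speed; a pose out of reach is approached as far as the arm can. A call is refused whole if a number of a shift passes 6.25 or a number of a turn 10.7, either way. A call with a gripper value outside its range is refused whole. The fingers move at their own pace and stop on an object; the grip force is fixed at half the most. Time passes only in rows, so rows that do not move let the fingers close. It gives the time, the measured TCP pose, the force and the opening at its end, in the units of the state.
- ctrl.get_obs(): the state, without advancing time (a new reading comes with each control period).
- ctrl.snapshot(name): name is "side" or "top"; returns the picture (400x640x3 uint8, blue, green, red); there is no depth.
- ctrl.camera_params(name): a dict with "vertical_fov" (degrees; the focal length in pixels is half the picture's height over the tangent of half this angle, whatever the lens; pixels are square), "cx", "cy" (the principal point, pixels), "rvec" (rotation vector, rad) and "tvec" (3), from world to camera coordinates, as OpenCV has them. Camera axes: x right, y down, z forward; pixel columns grow to the right and rows downward; lengths in m; the calibration is good to about 2 mm. A picture is of the moment at which its call begins. camera_params takes no time and is no camera call.
- ctrl.close_job(): hands the job in, once; it reports no verdict.
The state is a dict: "clock": time; "joint_pos": joint angles; "qvel": joint speeds; "tau": joint torques, N m; "tool_pos": TCP position; "orientation": TCP orientation; "force": force on the tool from outside, world axes, zero at the start; "moment": the same for the moment, N m; "opening": finger opening in m.
Only numpy, scipy, OpenCV 4.12 (cv2) and the standard library are available. Lean on these libraries where they do the work, as an engineer would, in place of code of your own. Each camera call takes 0.05 s, during which the arm holds its last target. There are 200 camera calls.

## Working session

There is one attempt and no reset: what is moved stays moved. The work goes in short steps, Python scripts to look and compute and a tool call to move; the robot and the scene stay as the last step left them, time stands still between calls to the robot, and variables do not carry over. Pictures are saved under pics/ and viewed, about 8 in all and at most 12, crops included, and the job is handed in when it is done.

Besides the shell and the picture viewer there is one more tool, called in YAML: its name, and indented under it one key for each argument. step_arm: Moves the arm, as the interface text tells. Its arguments: {"type":"object","properties":{"rows":{"type":"array"}},"required":["rows"]}

```bash
mkdir -p pics; ls
cat > h.py <<'E'
import numpy as np, cv2
from plant import ctrl
def cam(n):
    p=ctrl.camera_params(n); f=200/np.tan(np.radians(p["vertical_fov"])/2)
    K=np.array([[f,0,p["cx"]],[0,f,p["cy"]],[0,0,1.]]); return K,np.array(p["rvec"],float).ravel(),np.array(p["tvec"],float).ravel(),p
def ray(n,u,v,z):
    K,r,t,_=cam(n);R=cv2.Rodrigues(r)[0];c=-R.T@t;d=R.T@np.linalg.inv(K)@[u,v,1];return c+d*(z-c[2])/d[2]
def proj(n,P):
    K,r,t,_=cam(n);return cv2.projectPoints(np.array(P,float).reshape(-1,1,3),r,t,K,None)[0].reshape(-1,2)
def tri(uv):  # {cam:(u,v)}
    A=[];b=[]
    for n,(u,v) in uv.items():
        K,r,t,_=cam(n);R=cv2.Rodrigues(r)[0];c=-R.T@t;d=R.T@np.linalg.inv(K)@[u,v,1];d/=np.linalg.norm(d)
        M=np.eye(3)-np.outer(d,d);A.append(M);b.append(M@c)
    A=np.vstack(A);b=np.hstack(b);x=np.linalg.lstsq(A,b,rcond=None)[0];return x,np.linalg.norm(A@x-b)
E
python3 - <<'E'
from h import *
for n in("side","top"):
    cv2.imwrite(f"pics/{n}0.png",ctrl.snapshot(n)); p=cam(n)[3];R=cv2.Rodrigues(cam(n)[1])[0];print(n,p,-R.T@cam(n)[2])
print(ctrl.get_obs())
E
```

```text
pics
side {'vertical_fov': 48.48253529626346, 'cx': 313.0564604586039, 'cy': 194.43274795977973, 'rvec': array([ 0.07418564, -2.82561202,  1.30876042]), 'tvec': array([ 0.54666821, -0.04259157,  1.02370618])} [0.49919754 0.83683428 0.63177902]
top {'vertical_fov': 51.3949928861361, 'cx': 316.88042470320073, 'cy': 198.55674448123867, 'rvec': array([ 2.17323254, -2.21122639,  0.10361928]), 'tvec': array([0.14684078, 0.52493619, 0.92865334])} [0.45646125 0.15662565 0.96261559]
{'clock': 0.1, 'joint_pos': array([ 8.11939563e+01,  2.05866930e+01,  6.38291105e-01, -1.74428068e-02,
       -7.01339902e+01, -1.65080876e+01]), 'qvel': array([ 0.03975545, -0.05365406,  0.11697013,  0.11562383,  0.03191117,
       -0.04747809]), 'tau': array([-4.20828264e-04, -5.84164596e+01,  2.93753421e+01,  7.01551482e+00,
        1.02330212e-02, -4.67171731e-05]), 'tool_pos': array([0.28842651, 0.60973903, 0.19031896]), 'orientation': array([-8.99163442e+01,  7.69164092e-03,  1.54679935e+02]), 'force': array([ 1.04271029, -0.01808854,  0.08103965]), 'moment': array([ 0.00383031, -0.02804796, -0.02018839]), 'opening': 0.08757704332223339}
```

View pics/top0.png

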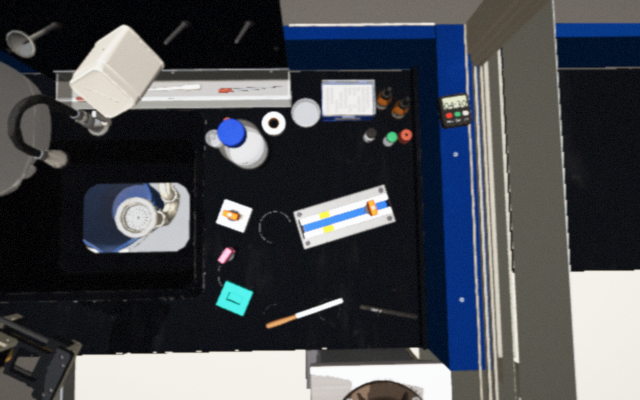

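View pics/side0.png

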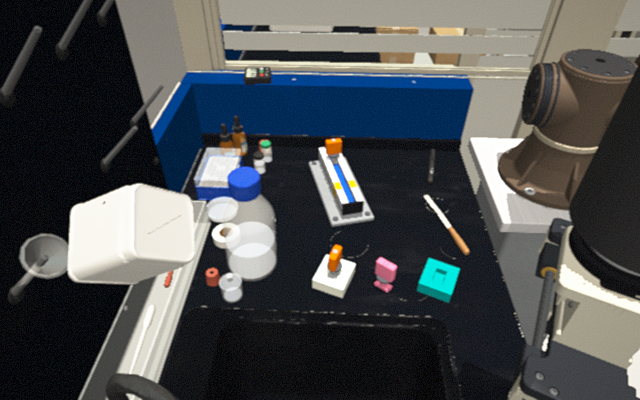

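Top view: the candidates are the orange-winged anchor in the white block at (234,215), a pink look-alike at (226,256), an empty turquoise block at (235,298), and the fitted orange anchor in the rail at (372,208). The one at (234,215) fits: orange, standing in the white block. I'll confirm that with an enlarged crop.

Run:
```python
from h import *
T=cv2.imread("pics/top0.png");S=cv2.imread("pics/side0.png")
def c(I,u,v,w,h,s): return cv2.resize(I[v:v+h,u:u+w],None,fx=s,fy=s,interpolation=cv2.INTER_CUBIC)
a=c(T,210,190,50,50,6);b=c(T,290,175,125,75,4)
d=c(S,305,235,60,60,5);e=c(S,300,130,83,100,3)
o=np.zeros((600,800,3),np.uint8)
for I,(x,y) in((a,(0,0)),(b,(300,0)),(d,(0,300)),(e,(300,300))): o[y:y+I.shape[0],x:x+I.shape[1]]=I[:600-y,:800-x]
cv2.imwrite("pics/c0.png",o)
```

```text
(no output)
```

View pics/c0.png

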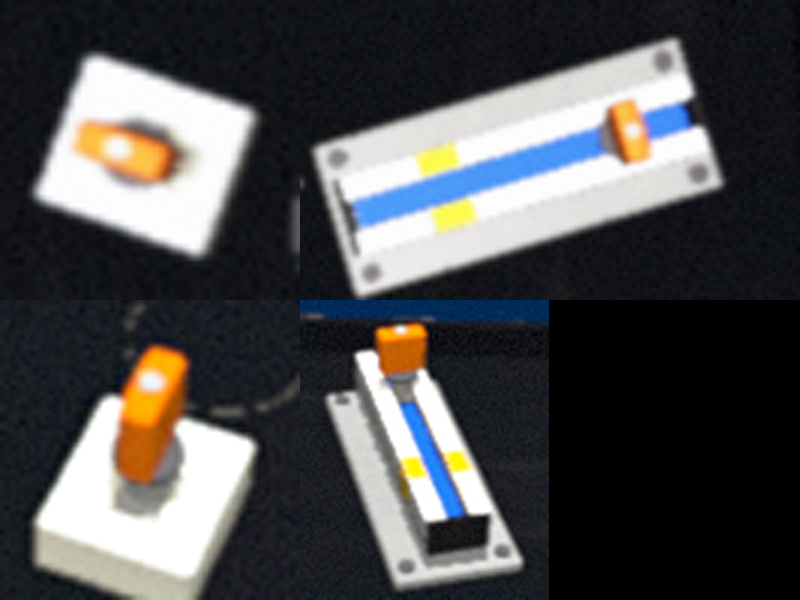

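```bash
cat > fit.py <<'E'
from h import *
from scipy.optimize import least_squares
def m(p,u0,v0,s,x0=0,y0=0): return ((p[0]-x0+.5)/s-.5+u0,(p[1]-y0+.5)/s-.5+v0)
t1=lambda *p:m(p,210,190,6); t2=lambda *p:m(p,290,175,4,300,0)
s1=lambda *p:m(p,305,235,5,0,300); s2=lambda *p:m(p,300,130,3,300,300)
def W(x,y,a,L):
    c,s=np.cos(a),np.sin(a); L=np.array(L,float); return np.c_[x+c*L[:,0]-s*L[:,1],y+s*L[:,0]+c*L[:,1],L[:,2]]
def order(n,pts,L,g): # match corners by nearest under guess
    P=proj(n,W(*g,L)); return [int(np.argmin(np.linalg.norm(P-np.array(q),axis=1))) for q in pts]
# anchor top
a,r=tri({"top":t1(117,147),"side":s1(151,381)}); print("anchor top",a,r)
# rough yaw
tc=[t1(90,53),t1(257,112),t1(207,257),t1(35,195)]
C=np.array([ray("top",*q,.022) for q in tc]); print(C, [np.linalg.norm(C[i]-C[i-1]) for i in range(4)])
sc=[s1(105,398),s1(257,440),s1(35,540),s1(193,578)]
CS=np.array([ray("side",*q,.022) for q in sc]); print(CS)
w=[ray("top",*q,.074) for q in (t1(80,135),t1(170,162))];d=w[0]-w[1];print("wing yaw",np.degrees(np.arctan2(d[1],d[0])))
# rail
y=[tri({"top":t2(437,158),"side":s2(414,468)}),tri({"top":t2(455,215),"side":s2(457,461)})];print(y)
f=tri({"top":t2(632,130),"side":s2(400,330)});print("fitted",f)
B=np.array([ray("top",*q,.010) for q in [t2(315,147),t2(678,38),t2(722,185),t2(360,298)]]);print(B,B.mean(0),[np.linalg.norm(B[i]-B[i-1]) for i in range(4)])
E
python3 fit.py
```

```text
anchor top [0.49290632 0.32623058 0.07522627] 0.0003056898594286625
[[0.53091904 0.34644958 0.022     ]
 [0.50759355 0.28384966 0.022     ]
 [0.45350525 0.30288408 0.022     ]
 [0.47784867 0.3670653  0.022     ]] [np.float64(0.056933930094307326), np.float64(0.06680440412201358), np.float64(0.057339807808112625), np.float64(0.0686427859351123)]
[[0.50875292 0.28665062 0.022     ]
 [0.45354809 0.30402055 0.022     ]
 [0.53065677 0.35304965 0.022     ]
 [0.47634009 0.36640616 0.022     ]]
wing yaw 72.32004248398856
[(array([0.49000454, 0.12370147, 0.05214376]), np.float64(0.0005579819650752445)), (array([0.45951383, 0.11440797, 0.05197526]), np.float64(0.0006208224392638742))]
fitted (array([0.5019701 , 0.02329046, 0.09867025]), np.float64(0.0006536976927552454))
[[ 0.49948101  0.19194253  0.01      ]
 [ 0.55890466 -0.01852769  0.01      ]
 [ 0.47362471 -0.04131319  0.01      ]
 [ 0.4130545   0.16753982  0.01      ]] [0.48626622 0.07491037 0.01      ] [np.float64(0.08980553324816054), np.float64(0.2186981536337103), np.float64(0.08827145121814063), np.float64(0.21745879999535334)]
```

Run:
```python
from h import *
print(ray("top",231,133,.209), tri({"top":(231,133),"side":(244,178)}))
S=ctrl.get_obs();print(S["tool_pos"],S["orientation"])
```

```text
[0.63621822 0.29682789 0.209     ] (array([0.63799672, 0.29794146, 0.20323121]), np.float64(0.0005546370810785941))
[0.28842651 0.60973903 0.19031896] [-8.99163442e+01  7.69164092e-03  1.54679935e+02]
```

Run:
```python
from h import *
c=np.array([.6375,.2975])
th=np.linspace(0,2*np.pi,60);k=6
o=[]
for n,(u,v,w,h) in (("top",(195,105,90,80)),("side",(190,160,95,120))):
    I=cv2.imread(f"pics/{n}0.png")[v:v+h,u:u+w];s=400/w;J=cv2.resize(I,None,fx=s,fy=s,interpolation=cv2.INTER_CUBIC);J=cv2.convertScaleAbs(J,alpha=1.3,beta=20)
    for z,r,col in((0,.046,(0,0,255)),(.11,.046,(0,255,0)),(.14,.046,(0,255,255)),(.209,.02,(255,0,255))):
        P=proj(n,np.c_[c[0]+r*np.cos(th),c[1]+r*np.sin(th),0*th+z]);P=((P-[u,v]+.5)*s-.5).astype(int)
        cv2.polylines(J,[P.reshape(-1,1,2)],True,col,1)
    o.append(J)
H=max(x.shape[0] for x in o);o=[cv2.copyMakeBorder(x,0,H-x.shape[0],0,0,0) for x in o]
cv2.imwrite("pics/b0.png",np.hstack(o)[:600])
```

```text
(no output)
```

View pics/b0.png

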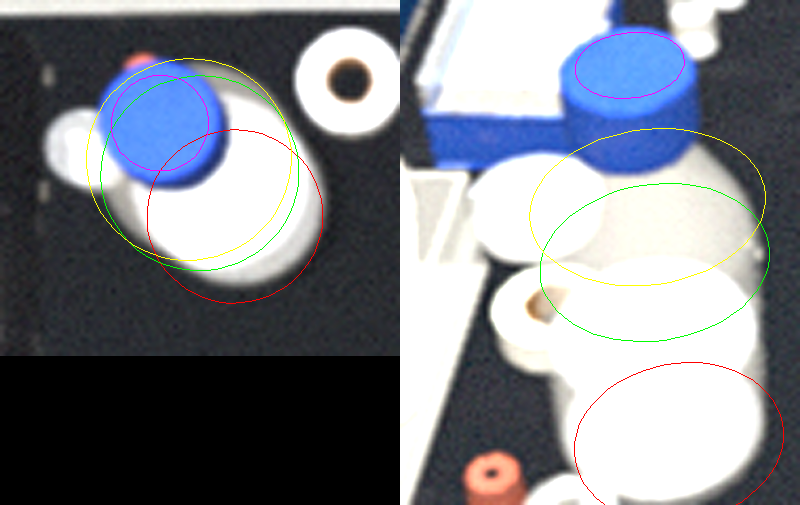

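The picture shows that the bottle body (top view 195–285, 105–185) fits a 46 mm circle at about (0.638, 0.298). It tapers above z≈0.12, and its wall is only a few mm clear of the gripper body's end. So I'll grip high and about 1.5 mm on the far side from the bottle.

step_arm:
  rows:
    - [[1,1.69,-2.36,-0.33,0,0,-7.06],[1,1.69,-2.36,-0.33,0,0,-7.06],[1,1.69,-2.36,-0.33,0,0,-7.06],[1,1.69,-2.36,-0.33,0,0,-7.06],[1,1.69,-2.36,-0.33,0,0,-7.06],[1,1.69,-2.36,-0.33,0,0,-7.06],[1,1.69,-2.36,-0.33,0,0,-7.06],[1,1.69,-2.36,-0.33,0,0,-7.06],[1,1.69,-2.36,-0.33,0,0,-7.06],[1,1.69,-2.36,-0.33,0,0,-7.06],[1,1.69,-2.36,-0.33,0,0,-7.06],[1,1.69,-2.36,-0.33,0,0,-7.06]]

```text
clock: 1.6
tool_pos: [0.4917, 0.326, 0.1511]
orientation: [-90.0, 0.0, 69.7]
force: [0.7, 0.6, 0.3]
opening: 0.0874
```

step_arm:
  rows:
    - [[1,0,0,0,0,0,0],[1,0,0,0,0,0,0],[1,0,0,0,0,0,0]]

```text
clock: 1.98
tool_pos: [0.4911, 0.3276, 0.1516]
orientation: [-90.0, -0.0, 70.1]
force: [-0.4, -0.2, -0.9]
opening: 0.0876
```

Run:
```python
from h import *
o=ctrl.get_obs();print(o["tool_pos"],o["orientation"],o["force"],o["moment"])
I=ctrl.snapshot("top");J=ctrl.snapshot("side");cv2.imwrite("pics/h_t.png",I);cv2.imwrite("pics/h_s.png",J)
a=cv2.resize(I[80:260,150:330],(400,400),interpolation=3);b=cv2.resize(J[140:310,200:390],(447,400),interpolation=3)
cv2.imwrite("pics/h.png",np.hstack([a,b])[:,:800])
```

```text
[0.49106741 0.32757802 0.15157062] [-8.99971046e+01 -4.69057016e-03  7.00587746e+01] [-0.40061054 -0.17076286 -0.86838068] [ 0.10712023 -0.09258031  0.06544442]
```

View pics/h.png

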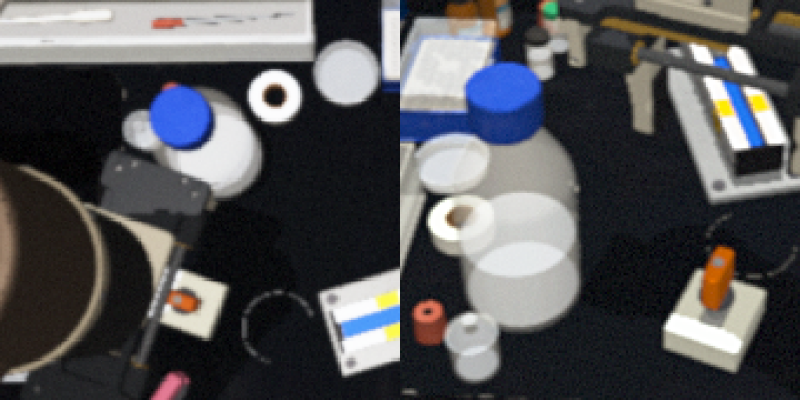

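Side view: the gripper hovers over the anchor (718,280 in the crop). The bottle's shoulder is tapered and next to the body's end but clear. Descending in two stages, watching the force.

step_arm:
  rows:
    - [[1,0,0,-1.2,0,0,0],[1,0,0,-1.2,0,0,0],[1,0,0,-1.2,0,0,0],[1,0,0,-1.2,0,0,0],[1,0,0,-1.2,0,0,0],[1,0,0,0,0,0,0]]

```text
clock: 2.82
tool_pos: [0.4909, 0.3264, 0.0902]
orientation: [-90.0, 0.1, 70.0]
force: [-0.3, 1.2, 0.0]
opening: 0.0872
```

step_arm:
  rows:
    - [[1,0,0,-1,0,0,0],[1,0,0,-1,0,0,0],[1,0,0,-1,0,0,0],[1,0,0,-1,0,0,0],[1,0,0,0,0,0,0]]

```text
clock: 3.45
tool_pos: [0.4909, 0.3264, 0.0505]
orientation: [-90.0, 0.1, 70.0]
force: [0.1, -0.7, 0.2]
opening: 0.0875
```

Run:
```python
from h import *
o=ctrl.get_obs();print(o["tool_pos"],o["orientation"],o["force"],o["moment"])
J=ctrl.snapshot("side");cv2.imwrite("pics/g_s.png",J);I=ctrl.snapshot("top")
a=cv2.resize(I[80:260,150:330],(400,400),interpolation=3);b=cv2.resize(J[140:310,200:390],(447,400),interpolation=3)
cv2.imwrite("pics/g.png",np.hstack([a,b])[:,:800])
```

```text
[0.49092021 0.32642024 0.05045934] [-89.95924031   0.0995318   69.95612988] [ 0.10701031 -0.70744764  0.16053084] [ 0.09870735 -0.11707434 -0.02126011]
```

View pics/g.png

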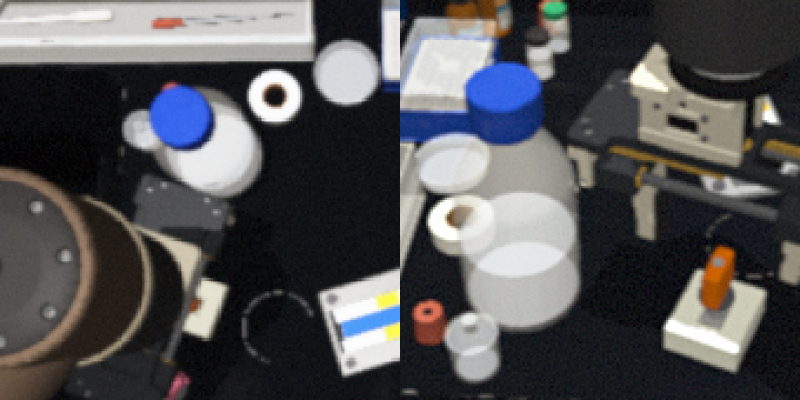

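Run:
```python
from h import *
j=np.array([np.cos(np.radians(-20)),np.sin(np.radians(-20)),0]);t=np.array([.4909,.3264,.0505])
print(proj("side",[t,t+j*.044,t-j*.044,[.4929,.3262,.074],[.4929,.3262,.05]]))
I=cv2.imread("pics/g_s.png")[190:300,280:390];cv2.imwrite("pics/g2.png",cv2.resize(I,(600,600),interpolation=3))
```

```text
[[335.4456797  260.68787264]
 [311.94603143 253.24771164]
 [359.77709547 268.39137733]
 [334.65632241 251.26938264]
 [334.27689041 260.74834604]]
```

View pics/g2.png

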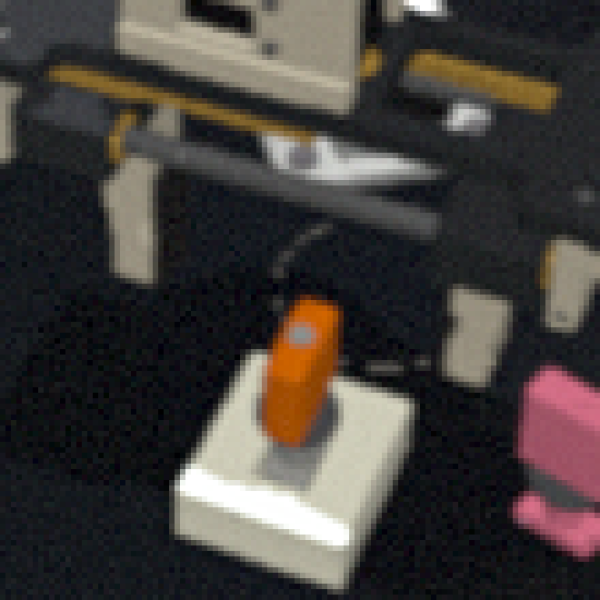

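The finger tips sit about 24 mm higher than the TCP when open: left tip at (305,242), right tip at (362,260) in the full side picture. The fingers swing down as they shut. The bottle and block haven't moved. I'll go 4 mm lower and close.

step_arm:
  rows:
    - [[1,0,0,-0.4,0,0,0],[0,0,0,0,0,0,0],[-0.4,0,0,0,0,0,0],[-1,0,0,0,0,0,0],[-1,0,0,0,0,0,0],[-1,0,0,0,0,0,0],[-1,0,0,0,0,0,0],[-1,0,0,0,0,0,0]]

```text
clock: 4.55
tool_pos: [0.4914, 0.327, 0.0476]
orientation: [-90.0, 0.0, 70.0]
force: [-0.0, 0.5, 0.2]
opening: 0.0234
```

step_arm:
  rows:
    - [[-1,0,0,0,0,0,0],[-1,0,0,0,0,0,0],[-1,0,0,0,0,0,0],[-1,0,0,0,0,0,0],[-1,0,0,0,0,0,0]]

```text
clock: 5.18
tool_pos: [0.4914, 0.327, 0.0476]
orientation: [-90.0, 0.0, 70.0]
force: [-0.2, -0.4, -0.3]
opening: 0.0001
```

Run:
```python
from h import *
o=ctrl.get_obs();print(o["tool_pos"],o["orientation"],o["force"],o["moment"],o["opening"])
J=ctrl.snapshot("side");cv2.imwrite("pics/k_s.png",J)
I=J[190:300,280:390];cv2.imwrite("pics/k.png",cv2.resize(I,(500,500),interpolation=3))
```

```text
[0.49141168 0.32696279 0.04755801] [-9.00000148e+01  3.65371941e-04  6.99673070e+01] [-0.19309956 -0.40613596 -0.26263104] [ 0.05273274 -0.0816691   0.00666049] 8.058103902428015e-05
```

View pics/k.png

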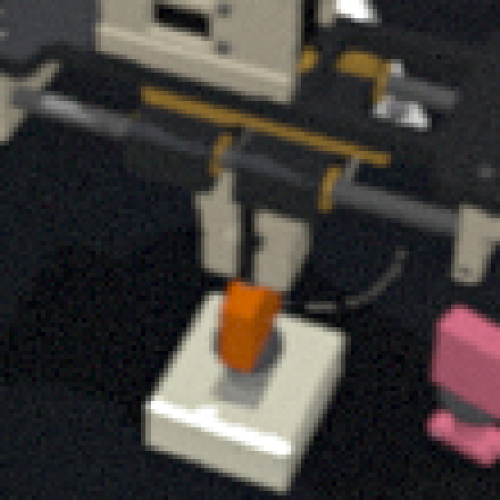

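Run:
```python
from h import *
p=np.array([np.cos(np.radians(70)),np.sin(np.radians(70)),0]);t=np.array([.4914,.3270,0])
for z in (.048,.07,.075,.08,.085): print(z,proj("side",[t+p*.0095+[0,0,z],t-p*.0095+[0,0,z]]).round(1).tolist())
I=cv2.imread("pics/k_s.png")[225:265,310:360];cv2.imwrite("pics/k2.png",cv2.resize(I,(800,640)[:2],interpolation=3)[:600])
```

```text
0.048 [[333.1, 265.8], [337.1, 258.1]]
0.07 [[333.4, 257.2], [337.5, 249.4]]
0.075 [[333.5, 255.2], [337.6, 247.4]]
0.08 [[333.6, 253.1], [337.6, 245.4]]
0.085 [[333.7, 251.1], [337.7, 243.3]]
```

View pics/k2.png

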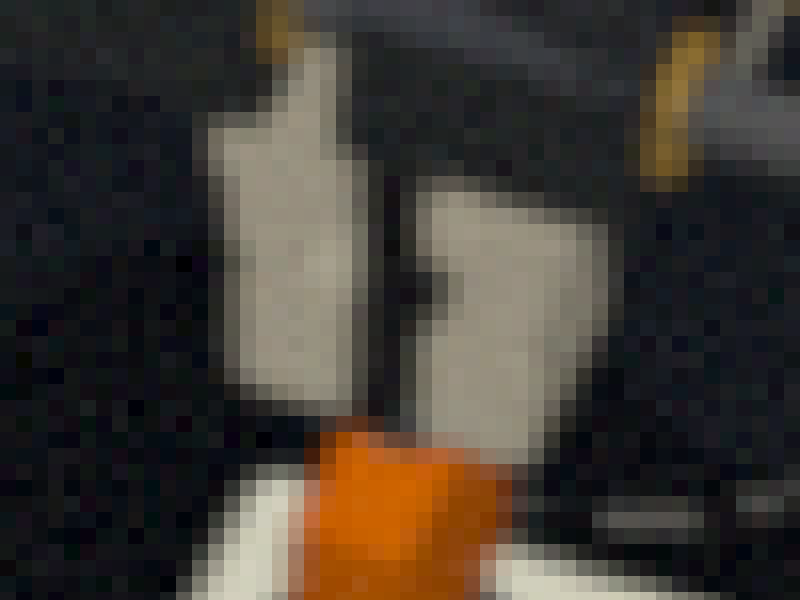

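The fingers shut to 0 mm and missed. The crop shows both beige tips (333–336, 252) just above the wing's top and hiding its dot. So the real tips are about 30 mm higher than the reported TCP z, while x and y agree. I'll open, go down about 28 mm and close again.

step_arm:
  rows:
    - [[1,0,0,0,0,0,0],[1,0,0,0,0,0,0],[1,0,0,0,0,0,0],[1,0,0,0,0,0,0],[1,0,0,0,0,0,0],[1,0,0,0,0,0,0],[1,0,0,0,0,0,0],[1,0,0,0,0,0,0],[1,0,0,-0.4,0,0,0],[1,0,0,-0.4,0,0,0],[1,0,0,-0.4,0,0,0],[1,0,0,0,0,0,0]]

```text
clock: 6.72
tool_pos: [0.4911, 0.3266, 0.035]
orientation: [-90.0, 0.1, 70.0]
force: [0.2, -0.3, 0.4]
opening: 0.0878
```

step_arm:
  rows:
    - [[0.5,0,0,-0.4,0,0,0],[0,0,0,-0.4,0,0,0],[0,0,0,-0.4,0,0,0],[0,0,0,-0.35,0,0,0],[0,0,0,0,0,0,0],[0,0,0,0,0,0,0]]

```text
clock: 7.48
tool_pos: [0.4915, 0.327, 0.0201]
orientation: [-90.0, -0.0, 70.0]
force: [-0.4, -0.3, -0.2]
opening: 0.0441
```

Run:
```python
from h import *
o=ctrl.get_obs();print(o["tool_pos"],o["orientation"],o["force"],o["opening"])
J=ctrl.snapshot("side");cv2.imwrite("pics/m_s.png",J)
A=cv2.imread("pics/g_s.png");d=cv2.absdiff(J,A).max(2)
print("bottle diff",d[170:300,200:280].mean(),"block diff",d[262:300,310:345].mean())
cv2.imwrite("pics/m.png",cv2.resize(J[190:300,270:390],(720,660),interpolation=3)[:600])
```

```text
[0.49148382 0.32702885 0.02014305] [-9.00033891e+01 -5.64296631e-03  6.99674515e+01] [-0.37493165 -0.2917842  -0.21795219] 0.04412158302875073
bottle diff 5.864423076923077 block diff 6.417293233082707
```

View pics/m.png

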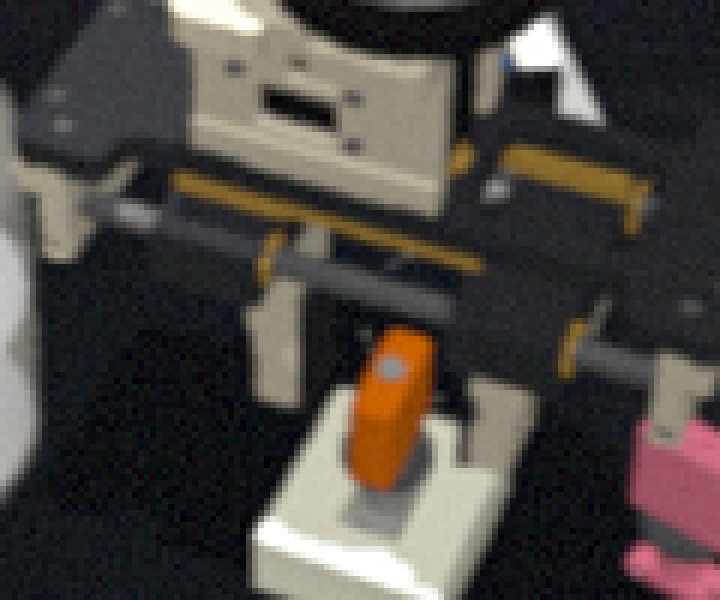

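The open fingers now flank the wing: left tip (316,258), right tip (352,268), anchor at (334,258). Nothing has been displaced. Closing.

step_arm:
  rows:
    - [[-1,0,0,0,0,0,0],[-1,0,0,0,0,0,0],[-1,0,0,0,0,0,0],[-1,0,0,0,0,0,0],[-1,0,0,0,0,0,0],[-1,0,0,0,0,0,0]]

```text
clock: 8.28
tool_pos: [0.4914, 0.327, 0.0201]
orientation: [-90.0, -0.0, 70.0]
force: [-0.3, 0.9, 1.3]
opening: 0.0136
```

Run:
```python
from h import *
o=ctrl.get_obs();print(o["tool_pos"],o["orientation"],o["force"],o["moment"],o["opening"])
cv2.imwrite("pics/n_s.png",ctrl.snapshot("side"))
```

```text
[0.49136629 0.32701194 0.02012636] [-8.99970801e+01 -2.57826055e-03  6.99683143e+01] [-0.28807875  0.89888941  1.27004945] [0.1323615  0.27277943 0.00240881] 0.013628401457980787
```

Grasped, 13.6 mm opening. Lifting straight up 8 cm.

step_arm:
  rows:
    - [[-1,0,0,0.5,0,0,0],[-1,0,0,0.5,0,0,0],[-1,0,0,1,0,0,0],[-1,0,0,1.5,0,0,0],[-1,0,0,1.5,0,0,0],[-1,0,0,1.5,0,0,0],[-1,0,0,1.5,0,0,0],[-1,0,0,0,0,0,0],[-1,0,0,0,0,0,0]]

```text
clock: 9.45
tool_pos: [0.4911, 0.3267, 0.0997]
orientation: [-90.0, 0.0, 70.0]
force: [-0.4, -1.2, -1.9]
opening: 0.0138
```

step_arm:
  rows:
    - [[-1,-0.17,-2.08,0,0,0,3.6],[-1,-0.17,-2.08,0,0,0,3.6],[-1,-0.17,-2.08,0,0,0,3.6],[-1,-0.17,-2.08,0,0,0,3.6],[-1,-0.17,-2.08,0,0,0,3.6],[-1,-0.17,-2.08,0,0,0,3.6],[-1,-0.17,-2.08,0,0,0,3.6],[-1,-0.17,-2.08,0,0,0,3.6],[-1,-0.17,-2.08,0,0,0,3.6],[-1,-0.17,-2.08,0,0,0,3.6],[-1,0,0,0,0,0,0],[-1,0,0,0,0,0,0]]

```text
clock: 10.95
tool_pos: [0.4744, 0.1191, 0.0998]
orientation: [-90.0, 0.0, 105.9]
force: [0.5, -0.2, -0.8]
opening: 0.0136
```

Run:
```python
from h import *
o=ctrl.get_obs();print(o["tool_pos"],o["orientation"],o["force"],o["moment"],o["opening"])
J=ctrl.snapshot("side");I=ctrl.snapshot("top");cv2.imwrite("pics/r_s.png",J);cv2.imwrite("pics/r_t.png",I)
a=cv2.resize(I[170:260,280:410],(520,360),interpolation=3);b=cv2.resize(J[120:230,290:390],(545,600),interpolation=3)
print(proj("side",[[*o["tool_pos"][:2],.09],[*o["tool_pos"][:2],.154]]),proj("top",[[*o["tool_pos"][:2],.09]]))
out=np.zeros((600,800,3),np.uint8);out[:,:500]=b[:,:500];out[:208,500:800]=cv2.resize(a,(300,208));cv2.imwrite("pics/r.png",out)
```

```text
[0.47444747 0.11913954 0.09976569] [-8.99804087e+01  6.23851358e-03  1.05894508e+02] [ 0.45294832 -0.225305   -0.83613115] [ 0.17115008 -0.08387048 -0.02552668] 0.013566205958100543
[[345.8137279  169.9043795 ]
 [347.25985306 143.3373172 ]] [[326.82493853 221.00464427]]
```

View pics/r.png

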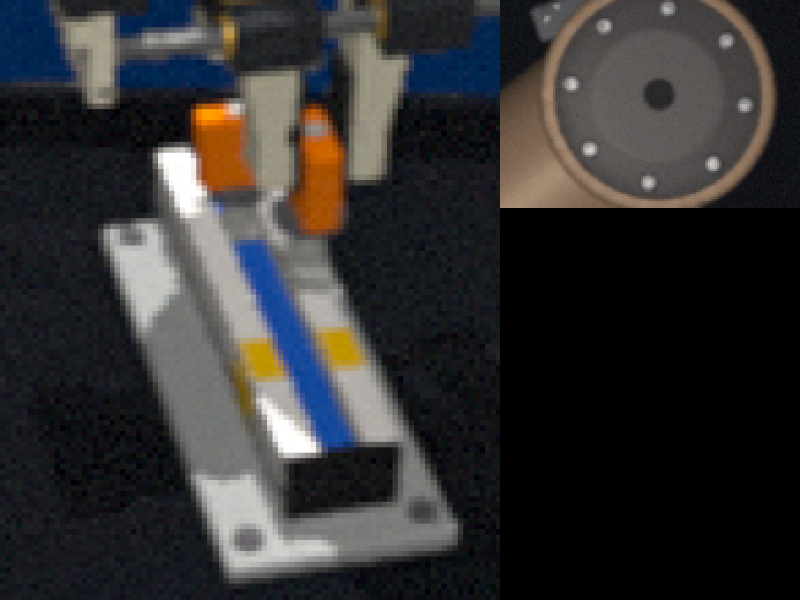

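Run:
```python
from h import *
def cent(I,lo,hi,box):
    u,v,w,h=box;s=cv2.inRange(cv2.cvtColor(I[v:v+h,u:u+w],cv2.COLOR_BGR2HSV),lo,hi);n,l,st,c=cv2.connectedComponentsWithStats(s)
    return [(st[i,4],c[i]+[u,v],st[i,:4]+[u,v,0,0]) for i in range(1,n) if st[i,4]>8]
T=cv2.imread("pics/top0.png");S=cv2.imread("pics/side0.png");R=cv2.imread("pics/r_s.png")
Y=((22,120,90),(34,255,255));B=((100,120,60),(125,255,255))
ty=cent(T,*Y,(300,180,60,70));sy=cent(S,*Y,(315,160,60,60))
print(ty,sy)
for z in(.051,.052,.053):
    m=np.mean([ray("top",*c,z) for a,c,_ in ty if a>15],0);print("top mark",z,m)
    print("side",[ray("side",*c,z).round(4) for a,c,_ in sy])
# white outer edges/ blue strip center in the top image: rows per column near mark
for u in (315,320,333,340,345):
    col=T[190:245,u].astype(int);b=np.where((col[:,0]-col[:,2])>60)[0]+190
    print(u,b.min(),b.max(),ray("top",u,b.mean(),.052-.014)[:2], end=" ")
    w=np.where(col.min(1)>200)[0]+190;print(w.min(),w.max())
# dot of held anchor
g=R[138:150,342:354];print(g.max(2)-g.min(2))
```

```text
[(np.int32(42), array([324. , 214.5]), array([320, 212,   9,   6])), (np.int32(44), array([327.97727273, 228.18181818]), array([324, 225,   9,   7]))] [(np.int32(37), array([351.72972973, 183.45945946]), array([348, 181,   8,   6])), (np.int32(51), array([336.39215686, 186.90196078]), array([333, 183,   9,  13]))]
top mark 0.051 [0.47456496 0.11931734 0.051     ]
side [array([0.4605, 0.1136, 0.051 ]), array([0.4922, 0.1265, 0.051 ])]
top mark 0.052 [0.4745451  0.11935827 0.052     ]
side [array([0.4605, 0.1149, 0.052 ]), array([0.4922, 0.1277, 0.052 ])]
top mark 0.053 [0.47452524 0.11939919 0.053     ]
side [array([0.4606, 0.1161, 0.053 ]), array([0.4922, 0.1289, 0.053 ])]
315 221 228 [0.46823136 0.14333196] 206 244
320 220 227 [0.4702509  0.13218522] 205 243
333 216 223 [0.47861931 0.10309623] 201 239
340 214 221 [0.48279225 0.087409  ] 199 236
345 212 219 [0.48704842 0.07616139] 197 235
[[ 25  24  15   4   5   5  10   5   3   2   1   3]
 [ 24  21   9  14  68  93  66  35   2   2   8   8]
 [ 25  19  15  65 157 188 161  97  26   8   1   5]
 [ 23  16  15  83 147 161 157 119  58   1  10   7]
 [ 23  17  19  62  83  82  88  88  70  26   5   4]
 [ 20  12   4  15  13   9  16  47  72  42   6   5]
 [ 21   8   9  33  32  24  24  66 109  87  13   1]
 [ 17   6  24  93 130 128 128 158 170 141  45   1]
 [ 19   6  28 116 184 201 202 204 202 172  87  10]
 [ 21  14  14 101 172 202 207 206 207 193 130  30]
 [ 24  14  15  90 166 195 205 207 206 202 163  46]
 [ 21  16  13  80 151 187 194 193 189 183 139  42]]
```

The held anchor is upright. Its wing dot at (347,143) agrees with the predicted (347.3,143.3), and its lateral error to the slot's centre line is about 0.3 mm. Lowering: quickly to just above the lips, then by feel.

step_arm:
  rows:
    - [[-1,0,0,-0.8,0,0,0],[-1,0,0,-0.8,0,0,0],[-1,0,0,-0.8,0,0,0],[-1,0,0,-0.6,0,0,0],[-1,0,0,-0.3,0,0,0],[-1,0,0,0,0,0,0],[-1,0,0,0,0,0,0]]

```text
clock: 11.92
tool_pos: [0.4746, 0.119, 0.0673]
orientation: [-90.0, -0.0, 106.0]
force: [0.2, 0.7, -2.4]
opening: 0.0138
```

step_arm:
  rows:
    - [[-1,0,0,-0.1,0,0,0],[-1,0,0,-0.1,0,0,0],[-1,0,0,-0.1,0,0,0],[-1,0,0,0,0,0,0]]

```text
clock: 12.42
tool_pos: [0.4743, 0.1189, 0.064]
orientation: [-90.0, 0.0, 106.0]
force: [-0.5, -0.7, -1.0]
opening: 0.0136
```

step_arm:
  rows:
    - [[-1,0,0,-0.1,0,0,0],[-1,0,0,-0.1,0,0,0],[-1,0,0,0,0,0,0]]

```text
clock: 12.8
tool_pos: [0.4744, 0.1189, 0.062]
orientation: [-90.0, 0.0, 106.0]
force: [0.4, 0.5, -0.8]
opening: 0.0134
```

step_arm:
  rows:
    - [[-1,0,0,-0.1,0,0,0],[-1,0,0,-0.1,0,0,0],[-1,0,0,0,0,0,0]]

```text
clock: 13.18
tool_pos: [0.4744, 0.1189, 0.06]
orientation: [-90.0, 0.0, 106.0]
force: [0.7, 0.2, -1.6]
opening: 0.0135
```

step_arm:
  rows:
    - [[-1,0,0,-0.1,0,0,0],[-1,0,0,-0.1,0,0,0],[-1,0,0,0,0,0,0]]

```text
clock: 13.55
tool_pos: [0.4743, 0.1189, 0.058]
orientation: [-90.0, 0.0, 106.0]
force: [0.4, 0.1, -1.5]
opening: 0.0135
```

step_arm:
  rows:
    - [[-1,0,0,-0.1,0,0,0],[-1,0,0,-0.1,0,0,0],[-1,0,0,0,0,0,0]]

```text
clock: 13.92
tool_pos: [0.4743, 0.1189, 0.0559]
orientation: [-90.0, 0.0, 106.0]
force: [-0.0, -0.2, -1.5]
opening: 0.0144
```

step_arm:
  rows:
    - [[-1,0,0,-0.1,0,0,0],[-1,0,0,-0.1,0,0,0],[-1,0,0,-0.1,0,0,0],[-1,0,0,-0.1,0,0,0],[-1,0,0,0,0,0,0]]

```text
clock: 14.55
tool_pos: [0.4744, 0.1189, 0.052]
orientation: [-90.0, 0.0, 106.0]
force: [-0.2, -0.8, -0.6]
opening: 0.0137
```

step_arm:
  rows:
    - [[-1,0,0,-0.1,0,0,0],[-1,0,0,-0.1,0,0,0],[-1,0,0,-0.1,0,0,0],[-1,0,0,0,0,0,0]]

```text
clock: 15.05
tool_pos: [0.4743, 0.1189, 0.049]
orientation: [-90.0, 0.0, 106.0]
force: [-0.9, -0.3, -1.4]
opening: 0.0135
```

step_arm:
  rows:
    - [[-1,0,0,-0.1,0,0,0],[-1,0,0,-0.1,0,0,0],[-1,0,0,0,0,0,0]]

```text
clock: 15.42
tool_pos: [0.4745, 0.119, 0.0472]
orientation: [-90.0, 0.0, 106.0]
force: [-0.6, 0.0, 0.7]
opening: 0.0135
```

step_arm:
  rows:
    - [[-1,0,0,-0.1,0,0,0],[-1,0,0,-0.1,0,0,0],[-1,0,0,0,0,0,0]]

```text
clock: 15.8
tool_pos: [0.4746, 0.119, 0.0452]
orientation: [-90.0, -0.0, 106.0]
force: [-0.3, 0.4, 4.2]
opening: 0.014
```

step_arm:
  rows:
    - [[-1,0,0,-0.1,0,0,0],[-1,0,0,0,0,0,0],[-1,0,0,0,0,0,0]]

```text
clock: 16.18
tool_pos: [0.4746, 0.1191, 0.0442]
orientation: [-90.0, -0.0, 106.0]
force: [-0.5, -0.1, 4.5]
opening: 0.0135
```

step_arm:
  rows:
    - [[-1,0,0,-0.1,0,0,0],[-1,0,0,0,0,0,0],[-1,0,0,0,0,0,0]]

```text
clock: 16.55
tool_pos: [0.4746, 0.119, 0.0432]
orientation: [-90.0, -0.0, 106.0]
force: [-1.2, -0.1, 5.8]
opening: 0.0139
```

step_arm:
  rows:
    - [[-1,0,0,-0.1,0,0,0],[-1,0,0,0,0,0,0],[-1,0,0,0,0,0,0]]

```text
clock: 16.92
tool_pos: [0.4746, 0.1191, 0.0423]
orientation: [-90.0, -0.0, 106.0]
force: [-1.6, -1.2, 6.4]
opening: 0.0136
```

Run:
```python
from h import *
o=ctrl.get_obs();print(o["tool_pos"],o["force"],o["moment"],o["opening"])
```

```text
[0.47459593 0.11905306 0.0422753 ] [-1.58067549 -1.23555733  6.35667243] [0.03306607 0.56855825 0.00806326] 0.013588360407170395
```

Net about 7.8 N, roughly 5.7 mm of strip travel. A touch more, then turn clockwise, watching the moment.

step_arm:
  rows:
    - [[-1,0,0,-0.03,0,0,0],[-1,0,0,0,0,0,-5],[-1,0,0,0,0,0,-5],[-1,0,0,0,0,0,-5],[-1,0,0,0,0,0,-5],[-1,0,0,0,0,0,0]]

```text
clock: 17.68
tool_pos: [0.4753, 0.1193, 0.0423]
orientation: [-90.1, -0.0, 85.9]
force: [1.2, -0.0, 6.8]
opening: 0.0141
```

Run:
```python
from h import *
o=ctrl.get_obs();print(o["tool_pos"],o["orientation"],o["force"],o["moment"],o["opening"])
```

```text
[0.47528381 0.11934228 0.04226216] [-9.00867695e+01 -4.17246020e-02  8.59180164e+01] [ 1.24841366 -0.02439274  6.84457523] [-0.05329342 -0.07967494 -0.03897571] 0.014148046723895026
```

step_arm:
  rows:
    - [[-1,0,0,0,0,0,-5],[-1,0,0,0,0,0,-5],[-1,0,0,0,0,0,-5],[-1,0,0,0,0,0,-5],[-1,0,0,0,0,0,-5],[-1,0,0,0,0,0,-5],[-1,0,0,0,0,0,0]]

```text
clock: 18.55
tool_pos: [0.4753, 0.1194, 0.0423]
orientation: [-90.1, -0.1, 55.9]
force: [-0.5, -1.2, 6.4]
opening: 0.0137
```

step_arm:
  rows:
    - [[-1,0,0,0,0,0,-5],[-1,0,0,0,0,0,-5],[-1,0,0,0,0,0,-5],[-1,0,0,0,0,0,-5],[-1,0,0,0,0,0,0]]

```text
clock: 19.18
tool_pos: [0.4753, 0.1194, 0.0422]
orientation: [-90.0, -0.1, 35.9]
force: [0.5, 0.7, 6.8]
opening: 0.0138
```

Run:
```python
from h import *
o=ctrl.get_obs();print(o["tool_pos"],o["orientation"],o["force"],o["moment"],o["opening"])
```

```text
[0.47527352 0.11936638 0.04224811] [-90.02149817  -0.09333705  35.9158897 ] [0.46652158 0.67940176 6.83117889] [-0.05498165 -0.16505384 -0.08214915] 0.013833443963971941
```

step_arm:
  rows:
    - [[-1,0,0,0,0,0,-5],[-1,0,0,0,0,0,-5],[-1,0,0,0,0,0,-5],[-1,0,0,0,0,0,-5],[-1,0,0,0,0,0,0]]

```text
clock: 19.8
tool_pos: [0.4753, 0.1194, 0.0422]
orientation: [-90.0, -0.1, 15.9]
force: [0.8, -0.5, 6.7]
opening: 0.0136
```

step_arm:
  rows:
    - [[-1,0,0,0.1,0,0,0],[-1,0,0,0.05,0,0,0],[-1,0,0,0,0,0,0]]

```text
clock: 20.18
tool_pos: [0.4752, 0.1194, 0.0436]
orientation: [-90.0, -0.1, 16.0]
force: [1.1, 0.1, 4.8]
opening: 0.0134
```

Run:
```python
from h import *
o=ctrl.get_obs();print(o["tool_pos"],o["orientation"],o["force"],o["moment"],o["opening"])
```

```text
[0.4752081  0.11936601 0.04364487] [-89.98541874  -0.09129444  15.98272133] [1.06718726 0.12275092 4.77968876] [ 0.01941896 -0.37112467 -0.07002932] 0.013404036901243043
```

step_arm:
  rows:
    - [[-0.5,0,0,0,0,0,0],[-0.3,0,0,0,0,0,0],[-0.1,0,0,0,0,0,0],[0,0,0,0,0,0,0],[0,0,0,0,0,0,0],[0,0,0,0,0,0,0]]

```text
clock: 20.92
tool_pos: [0.4744, 0.1189, 0.0432]
orientation: [-90.0, 0.0, 16.0]
force: [-0.1, -0.0, 0.2]
opening: 0.0436
```

step_arm:
  rows:
    - [[0,0,0,0.5,0,0,0],[0,0,0,1,0,0,0],[0,0,0,1.5,0,0,0],[0,0,0,2,0,0,0],[0,0,0,2,0,0,0],[0,0,0,2,0,0,0],[0,0,0,2,0,0,0],[0,-2,2,0,0,0,0],[0,-2,3,0,0,0,0],[0,0,3,0,0,0,0],[0,0,3,0,0,0,0],[0,0,3,0,0,0,0]]

```text
clock: 22.42
tool_pos: [0.4344, 0.2601, 0.1543]
orientation: [-90.0, -0.1, 16.0]
force: [-0.2, -0.7, -0.7]
opening: 0.0435
```

step_arm:
  rows:
    - [[0,0,3,0,0,0,0],[0,0,3,0,0,0,0],[0,0,3,0,0,0,0],[0,0,3,0,0,0,0],[0,0,3,0,0,0,0],[0,0,0,0,0,0,0],[0,0,0,0,0,0,0]]

```text
clock: 23.3
tool_pos: [0.4342, 0.409, 0.1529]
orientation: [-90.0, 0.0, 16.0]
force: [0.1, 1.1, -0.3]
opening: 0.0435
```

Run:
```python
from h import *
o=ctrl.get_obs();print(o["tool_pos"],o["force"],o["opening"])
J=ctrl.snapshot("side");I=ctrl.snapshot("top");cv2.imwrite("pics/f_s.png",J);cv2.imwrite("pics/f_t.png",I)
A=cv2.imread("pics/top0.png")
a=cv2.resize(I[60:310,190:420],(414,450),interpolation=3);b=cv2.resize(J[120:230,295:385],(386,472),interpolation=3)
out=np.zeros((472,800,3),np.uint8);out[:450,:414]=a;out[:,414:]=b;cv2.imwrite("pics/f.png",out)
for nm,(u,v,w,h) in dict(bottle=(205,110,70,65),tape=(258,108,30,30),dish=(290,95,32,34),vials=(360,122,40,26),block=(212,195,45,42),pink=(212,244,30,24),turq=(212,278,45,40)).items():
    d=cv2.absdiff(I[v:v+h,u:u+w],A[v:v+h,u:u+w]).max(2);print(nm,d.mean().round(1),(d>60).sum())
    s,_=cv2.phaseCorrelate(np.float32(cv2.cvtColor(A[v:v+h,u:u+w],6)),np.float32(cv2.cvtColor(I[v:v+h,u:u+w],6)));print(np.round(s,2))
```

```text
[0.43415083 0.4090326  0.15291424] [ 0.11001188  1.13031766 -0.32425276] 0.043482382237966785
bottle 3.4 0
[ 0.05 -0.02]
tape 2.9 0
[ 0.02 -0.05]
dish 3.0 0
[-0.1  -0.03]
vials 4.0 0
[0.03 0.43]
block 23.6 175
[0.61 0.38]
pink 24.0 104
[-0.21  0.11]
turq 6.1 20
[ 0.46 -0.14]
```

View pics/f.png

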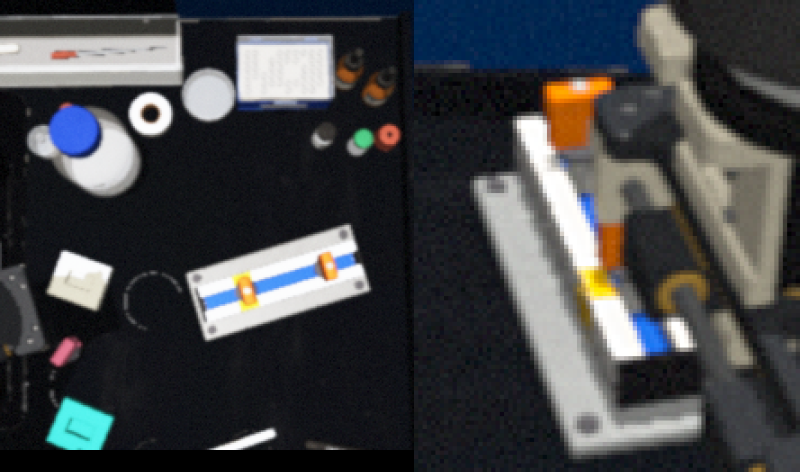

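step_arm:
  rows:
    - [[0,-2,1,1,0,0,0],[0,-2,1,1,0,0,0],[0,-2,1,1,0,0,0],[0,-2,1,1,0,0,0],[0,-2,1,0,0,0,0],[0,-2,1,0,0,0,0],[0,-2,1,0,0,0,0],[0,-2,1,0,0,0,0],[0,0,0,0,0,0,0],[0,0,0,0,0,0,0]]

```text
clock: 24.65
tool_pos: [0.2748, 0.4885, 0.1935]
orientation: [-90.0, -0.0, 16.0]
force: [-0.0, 0.5, 0.1]
opening: 0.0438
```

Run:
```python
from h import *
o=ctrl.get_obs();print(o["clock"],o["tool_pos"],o["force"])
J=ctrl.snapshot("side");I=ctrl.snapshot("top");cv2.imwrite("pics/z_s.png",J);cv2.imwrite("pics/z_t.png",I)
res={}
for n,M,box in(("top",I,(290,175,125,75)),("side",J,(310,120,70,80))):
    u,v,w,h=box;s=cv2.inRange(cv2.cvtColor(M[v:v+h,u:u+w],cv2.COLOR_BGR2HSV),(6,130,110),(17,255,255))
    k,l,st,c=cv2.connectedComponentsWithStats(s)
    for i in range(1,k):
        if st[i,4]>15:
            p=cv2.minAreaRect(np.argwhere(l==i)[:,::-1].astype(np.float32));print(n,c[i]+[u,v],st[i]+[u,v,0,0,0],p[1:])
m=np.array([.4747,.1192]);f=np.array([.5020,.0233]);j=np.array([np.cos(np.radians(16)),np.sin(np.radians(16))])
for P in(m,f):
    for n in("top","side"): print(n,proj(n,[[*P,.098],[*(P+j*.017),.098],[*(P-j*.017),.098],[*P,.081]]).round(1).tolist())
A=cv2.imread("pics/top0.png");s0=cv2.imread("pics/side0.png")
for nm,(u,v,w,h) in dict(pink=(370,255,32,40),turq=(412,255,55,50),bottle=(220,165,62,115),block=(308,268,50,30)).items():
    d=cv2.absdiff(J[v:v+h,u:u+w],s0[v:v+h,u:u+w]).max(2);print(nm,d.mean().round(1),(d>60).sum())
```

```text
24.65 [0.27480217 0.48851311 0.19351396] [-0.01953316  0.48603186  0.09378003]
top [369.29411765 207.85294118] [367 201   6  14  34] ((13.339459419250488, 2.9104275703430176), 75.96376037597656)
top [329.625  220.5625] [328 216   4  11  16] ((10.439401626586914, 1.5109658241271973), 74.05460357666016)
side [333.37019231 146.24519231] [325 138  17  17 208] ((15.460415840148926, 16.233436584472656), 83.6598129272461)
side [346.33043478 173.92173913] [338 164  18  19 230] ((18.0, 17.0), 90.0)
top [[327.0, 220.8], [324.6, 213.0], [329.4, 228.6], [326.6, 221.0]]
side [[345.9, 166.7], [337.7, 167.9], [354.0, 165.6], [345.5, 173.5]]
top [[372.6, 206.9], [370.1, 199.1], [375.0, 214.7], [371.4, 207.3]]
side [[333.2, 139.9], [325.6, 140.9], [340.7, 139.0], [333.0, 146.5]]
pink 11.6 0
turq 12.7 12
bottle 14.0 0
block 18.2 105
```

```bash
python3 -c "
from plant import ctrl
print(ctrl.close_job())"
```

```text
the job is handed in; nothing more can be done
None
```

The orange-winged anchor is locked crosswise in the rail, in the middle of the yellow band. I handed the job in with the clock at about 25 s of the 61 s allowed.

**What I did**
- **Grasp:** the first close missed, because the finger tips sit about 30 mm higher than the reported TCP. The fingers shut just above the wing without touching it. I opened, went about 27 mm lower and gripped it, with the fingers stopping at 13.6 mm.
- **Insertion:** I lowered the anchor into the slot by feel. It met no resistance until the spring strip, which put the lips' top at about 52 mm. I then pressed to about 8 N.
- **Lock:** I turned it 90° clockwise with almost no resisting moment, eased up 1.5 mm, opened the fingers and moved clear.

**Last checks**
- **Side view:** the wing's centre is at pixel (346.3, 173.9), against (345.5, 173.5) predicted for an upright, locked anchor. The already-fitted anchor agrees to the same degree.
- **Top view:** the wing lies across the slot, parallel to the fitted one (74° against 76°). The reflective dot and the lighting cut its coloured area there, so its pixel centre is about 2.6 px off the prediction.
- **Bystanders:** the bottle, tape roll and dish show no real change. The vials' image matching gave a 0.4 px offset, but no pixels there changed markedly.
- **Less certain:** the white block, the pink anchor and the turquoise block changed in the top picture. That fits the anchor leaving the white block and the arm being close by. In the last side view the pink anchor shows no marked change, the turquoise block only 12 pixels, and the white block's change fits the missing anchor.

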